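Check a vessel lid on the thread gauge and sort it

TASK

Take the white screw lid from the round cork mat and screw it clockwise onto the steel thread gauge as far as it will go. Then unscrew it and stand it upright in the rectangular white tray if it went fully home, foot down on the gauge's shoulder, or in the round steel pan if it stopped short with a gap left under it. Leave the lid on the square mat where it is, and do not disturb the glassware.

Things in the scene. Friction and masses are not known exactly. Their poses are not given: they have to be found in the camera images.
- lid_a_grip (a point): White screw lid standing foot down: 75 mm across, 36 mm high, about 0.2 kg, with an upright grip bar on its flat top, 64 mm long (this frame's x), 16 thick (y), 34 high, so 70 mm in all. The point is inside the bar on the lid's axis, 58 mm above the foot, 22 above the flat top. z up. Four 5 mm pins inside on its +x, +y, -x, -y sides, 5 mm above the foot, run in the thread. Good and faulty lids look alike.
- lid_b_grip (a point): White screw lid standing foot down: 75 mm across, 36 mm high, about 0.2 kg, with an upright grip bar on its flat top, 64 mm long (this frame's x), 16 thick (y), 34 high, so 70 mm in all. The point is inside the bar on the lid's axis, 58 mm above the foot, 22 above the flat top. z up. Same outside and same pins as the other lid; a faulty lid has too little depth inside.
- gauge_shoulder (a point): Centre of the flat shoulder, 40 mm above the bench, of the fixed steel thread gauge: foot 116 mm across, body 90, above the shoulder a threaded neck 26 high, 56 across. z up. Right-handed four-start thread, lead 52 mm a turn: a lid turned clockwise from above sinks 0.144 mm per degree. Thread entries, marked by black lines, lie on this frame's +x, +y, -x, -y.
- gauge_top (a point): Centre of the top of the gauge's neck. A lid set on the neck with its x axis 5 to 85 degrees counter-clockwise of a thread entry rests on the ridges, its foot 8.4 mm + 0.144 mm per degree above the shoulder. Turned clockwise to 0 its pins pass under the ridges; about 65 degrees further a good lid stands on the shoulder; some 15 more and the thread binds.
- gauge: The gauge as a whole, origin under its foot. A faulty lid stops with its foot 4.5 mm above the shoulder, some 31 degrees sooner. The thread has about 3 mm of vertical play; a released lid stays where it is or settles by that play. To take a lid off, turn it counter-clockwise past the entry, rising with the lead, then lift.
- round_top (a point): Centre of the top of the fixed round cork mat, 104 mm across, 4 mm thick; the lid to be checked stands on it, within about 15 mm of its centre.
- square_top (a point): Centre of the top of the fixed square cork mat, 96 mm wide, 4 mm thick; the lid that stands on it stays there.
- tray_in (a point): Centre of the inner floor (5 mm above the bench) of the fixed rectangular white tray for good lids, inside 120 mm (x) by 140 mm (y), rim 35 mm above the bench.
- pan_in (a point): Centre of the inner floor (5 mm above the bench) of the fixed round steel pan for faulty lids, about 120 mm across inside, rim 30 mm above the bench.
- beaker: Glass beaker, 46 mm across, 60 mm high, empty; origin under its centre.
- flask: Glass volumetric flask, 72 mm across, 170 mm high; origin under its centre.
- jar: Amber glass jar with a lid, 64 mm across, 90 mm high; origin under its centre.
Not all that is in view belongs to the job. What is shaped like the part that bears lid_a_grip but green, pink or purple is not meant.

How it is judged (in metres and radians):
On the way:
1. a lid is screwed onto the gauge as far as it will go: the good one to within 1.5 mm of the shoulder, the faulty one to within 1.5 mm of its stop 4.5 mm above the shoulder (((horizontal distance between lid_a_grip and gauge_shoulder below 0.005 m and angle between lid_a_grip's own z axis and vertical below 0.1 rad and z of lid_a_grip in the frame of gauge_shoulder between 0.054 and 0.0595 m) or (horizontal distance between lid_b_grip and gauge_shoulder below 0.005 m and angle between lid_b_grip's own z axis and vertical below 0.1 rad and z of lid_b_grip in the frame of gauge_shoulder between 0.054 and 0.064 m))), for 0.2 s.
At the end, for the whole second after the job is handed in: The lid that stood on the round mat stands upright (within 0.1 rad) on the floor of the rectangular tray if it went fully home, of the round pan if it stopped short, its axis within 50 mm of that floor's centre; the other lid still stands upright on the square mat, within 30 mm of the mat's centre (((horizontal distance between lid_a_grip and tray_in below 0.05 m and angle between each of lid_a_grip, lid_b_grip's own z axis and vertical below 0.1 rad and horizontal distance between lid_b_grip and square_top below 0.03 m and z of lid_a_grip in the frame of tray_in between 0.053 and 0.063 m and z of lid_b_grip in the frame of square_top between 0.053 and 0.063 m) or (horizontal distance between lid_b_grip and pan_in below 0.05 m and angle between each of lid_b_grip, lid_a_grip's own z axis and vertical below 0.1 rad and horizontal distance between lid_a_grip and square_top below 0.03 m and z of lid_b_grip in the frame of pan_in between 0.053 and 0.063 m and z of lid_a_grip in the frame of square_top between 0.053 and 0.063 m))); the robot touches nothing.
It fails at once if the beaker, flask or jar is pushed more than 30 mm or knocked over (distance of any of beaker, flask, jar from where it was at the start of the episode above 0.03 m or angle between any of beaker, flask, jar's own z axis and vertical above 0.5 rad).
It fails at once if the lid on the square mat is lifted or pushed off: both lids are off the square mat (horizontal distance between each of lid_a_grip, lid_b_grip and square_top above 0.03 m).
It also fails if it takes over 58 s, if anything falls off the work surface, if the arm or the gripper's body presses on something with over 40 N, if the wrist force passes 120 N, or if a joint passes its speed limit or range.

ROBOT

A 6-joint arm with a two-finger parallel gripper is mounted at the origin on the work surface. World frame = base frame: x ahead of the robot, y to its left, z up, the work surface at z = 0. Lengths are in mm, angles in rad, forces in N, time in s.
With the tool pointing down it reaches from about 275 to 1000 mm from the base axis. Payload 8.4 kg.
Tool frame: the origin (TCP) lies midway between the tips of the shut fingers; the grasp point (between the pads) lies 19 mm behind it; z points along the fingers, y is the line along which they close (so a half turn about z gives the same grasp; the last joint's range is limited). The gripper opens to 85 mm and grips with 20 to 120 N. Pads are 22 mm wide; open, the fingers measure 114 mm over their backs; the gripper's body (76 mm by 85 mm) begins 54 mm behind the grasp point. The pads swing forward as they close: fully open they stand 13 mm farther back than shut.
Start: joints at [1.267, 0.353, 1.633, -0, 1.155, -0.002], TCP at [185.773, 596.755, 208.481] pointing down, gripper open.
Joint ranges: [-2.63, 2.63], [-0.92, 2.1], [0.06, 2.66], [-1.3, 4.44], [0, 2.69], [-3.02, 3.02]. Speed limits (rad/s): [2.22, 2.22, 2.79, 3.14, 3.14, 3.14].

INTERFACE

Orientations are given as [roll, pitch, yaw] about the fixed x, y, z axes, in that order (R = Rz(yaw) Ry(pitch) Rx(roll)).
In Python, from rig import * gives the robot as it stands.
- The arm moves only by the shell command python3 -m jog 'ROWS' [FORCE]. ROWS is JSON, a list of rows, each an object of numbers: "x", "y", "z": the shift along the tool's x, y, z in cm; "spin": the turn about the tool's z in rad; "grip": the closure, from 0 (fully open) to 1 (shut). In form: [{"x": .., "y": .., "z": .., "spin": .., "grip": ..}, ...]. A call has 1 to 20 rows; each row shifts and turns the commanded pose from where the row before left it, along the tool's axes as they then stand; what a row does not reach is not made up. A row lasts 1/12 s, in which the tool goes at most 41.7 mm and 7.16 degrees, less where a joint would pass 70% of its speed; a pose out of reach is approached as far as the arm can. A call with a gripper value outside its range is refused whole. The fingers move at their own pace and stop on an object; FORCE is the grip in N (left out, the last holds). Time passes only in rows, so rows that do not move let the fingers close. It gives the time, the measured TCP pose, the force, the opening and the grip force at its end, in the units of the state.
- sense(): the state, without advancing time (a new reading comes with each control period).
- grab_frame(name): name is "side" or "top" or "wrist"; returns a dict with "pixels" (400x640x3 uint8, blue, green, red), "camera_matrix" (3x3 intrinsics, pixels), "rvec" (rotation vector, rad) and "tvec" (3), from world to camera coordinates, as OpenCV has them; the wrist camera has in their place "T_tool_cam" (4x4, takes a point from camera to tool coordinates, whose origin is the TCP and whose axes are the flange's). Camera axes: x right, y down, z forward; pixel columns grow to the right and rows downward; lengths in mm; the calibration is good to about 2 mm. A picture is of the moment at which its call begins: read the wrist's pose just before it. There is no depth.
- sign_off(): hands the job in; it is judged then, once.
The state is a dict: "clock": time; "qpos": joint angles; "qvel": joint speeds; "joint_efforts": joint torques, N m; "eef_pos": TCP position; "tcp_rot": TCP orientation; "contact_force": force on the tool from outside, world axes, zero at the start; "wrist_torque": the same for the moment, N m; "opening": opening from 0.0 (shut) to 1.0 (fully open); "grasp_force": force on a finger pad.
Only numpy, scipy, OpenCV 4.12 (cv2) and the standard library are available. Lean on these libraries where they do the work, as an engineer would, in place of code of your own. Each camera call takes 0.05 s, during which the arm holds its last target. There are 200 camera calls.

## Working session

There is one attempt and no reset: what is moved stays moved. The work goes in short steps, Python scripts to look and compute and a shell command to move; the robot and the scene stay as the last step left them, time stands still between calls to the robot, and variables do not carry over. Pictures are saved under pics/ and viewed, at most 10 in all, crops included, and the job is handed in when it is done.

```bash
mkdir -p pics; ls; python3 - <<'E'
from rig import *
import cv2
s=sense();print(s)
for n in("top","side"):
    f=grab_frame(n);cv2.imwrite(f"pics/{n}0.png",f["pixels"]);print(n,f["camera_matrix"],f["rvec"],f["tvec"])
E
```

```text
pics
{'clock': 0.0, 'qpos': array([ 1.26658753e+00,  3.53653174e-01,  1.63415011e+00,  1.60064390e-05,
        1.15521983e+00, -2.38904223e-03]), 'qvel': array([ 0.00061722, -0.00156535, -0.0019724 , -0.00206276,  0.00050801,
        0.00097725]), 'joint_efforts': array([-2.76572660e-03, -6.05234671e+01, -3.42068839e+01, -2.97097486e-04,
        9.06986796e-03,  1.89803757e-06]), 'eef_pos': array([185.61733477, 596.25052742, 207.7517422 ]), 'tcp_rot': array([-3.14016223e+00, -1.80521543e-05,  2.83976641e+00]), 'contact_force': array([-0.66436759, -1.2747963 ,  0.67771033]), 'wrist_torque': array([-0.00167251, -0.00309264,  0.0378439 ]), 'grasp_force': 0.0, 'opening': 0.999958777480755}
top [[418.32186638   0.         316.35207378]
 [  0.         418.32186638 202.86645309]
 [  0.           0.           1.        ]] [ 2.09381427 -2.13642896  0.19240544] [  30.0106526   605.26392917 1164.02307951]
side [[447.02919992   0.         317.36575369]
 [  0.         447.02919992 204.68456842]
 [  0.           0.           1.        ]] [ 2.21899018 -0.68556268  0.31003602] [-484.19827549  282.88946097  994.54941547]
```

View pics/top0.png

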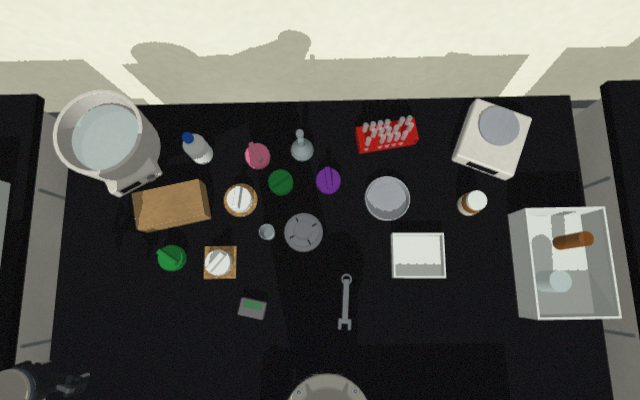

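View pics/side0.png

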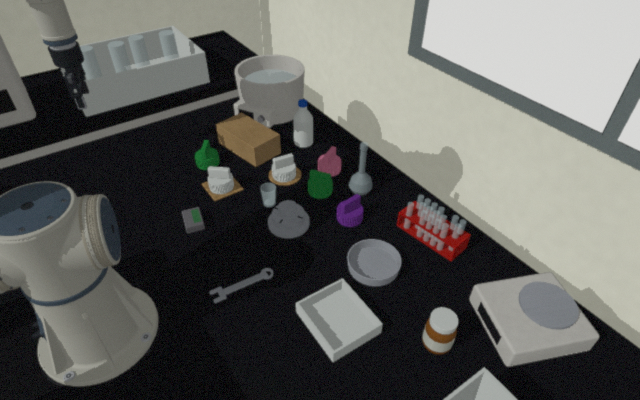

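Side and top views show the target. White lids are at top (240,199) on the round cork mat and (220,262) on the square mat. The look-alikes are pink (257,155), green (281,182), green (172,258) and purple (328,180). The one meant is the white lid at (240,199), because it stands on the round mat. I'll confirm it in an enlarged crop.

```bash
cat > h.py <<'E'
import numpy as np,cv2
def ray(f,uv,z):
    R=cv2.Rodrigues(np.array(f["rvec"],float))[0];t=np.array(f["tvec"],float).ravel();K=np.array(f["camera_matrix"])
    c=-R.T@t; d=(R.T@np.linalg.inv(K)@np.c_[np.reshape(uv,(-1,2)),np.ones(len(np.reshape(uv,(-1,2))))].T).T
    return (c+d*((z-c[2])/d[:,2])[:,None])[:,:2]
def proj(f,p): return cv2.projectPoints(np.reshape(p,(-1,1,3)).astype(float),np.array(f["rvec"],float),np.array(f["tvec"],float),np.array(f["camera_matrix"]),None)[0].reshape(-1,2)
E
python3 - <<'E'
from h import *; from rig import *
f=grab_frame("top");im=f["pixels"]
cr=im[165:285,195:340];cv2.imwrite("pics/crop.png",cv2.resize(cr,None,fx=4.8,fy=4.8,interpolation=cv2.INTER_CUBIC))
for n,uv,z in [("lid",(240,199),40),("sq",(220,262),4),("gauge",(303,232),66),("pan",(387,198),15),("tray",(418,256),15),("beaker",(266,232),30),("flask",(302,150),30),("jar",(470,204),45)]: print(n,ray(f,uv,z).round())
E
```

```text
lid [[626. 245.]]
sq [[443. 309.]]
gauge [[520.  58.]]
pan [[ 625. -196.]]
tray [[ 448. -278.]]
beaker [[527. 169.]]
flask [[778.  59.]]
jar [[ 595. -434.]]
```

View pics/crop.png

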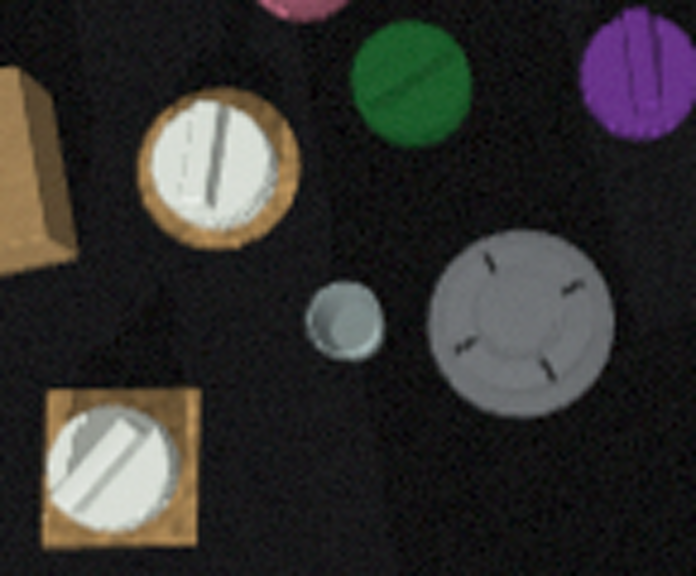

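The crop confirms that the white lid on the round mat is at (240,199), crop (215,165). Its bar runs nearly along world x. The white lid at crop (115,468) is on the square mat and stays there. The gauge's black entry lines are at crop (490,262), (573,287), (548,370) and (466,345).

```bash
python3 -m jog '[{"x":-2.9,"y":-1.13},{"x":-2.9,"y":-1.13},{"x":-2.9,"y":-1.13},{"x":-2.9,"y":-1.13},{"x":-2.9,"y":-1.13},{"x":-2.9,"y":-1.13},{"x":-2.9,"y":-1.13},{"x":-2.9,"y":-1.13},{"x":-2.9,"y":-1.13},{"x":-2.9,"y":-1.13},{"x":-2.9,"y":-1.13},{"x":-2.9,"y":-1.13},{"x":-2.9,"y":-1.13},{"x":-2.9,"y":-1.13},{"x":-2.9,"y":-1.13},{"x":-2.9,"y":-1.13},{"x":-2.9,"y":-1.13},{"spin":-0.1},{"spin":-0.1},{}]'
python3 - <<'E'
from h import *; from rig import *
s=sense();f=grab_frame("wrist");cv2.imwrite("pics/w1.png",f["pixels"]);print(s["eef_pos"],s["tcp_rot"],s["qpos"],f["T_tool_cam"],f["camera_matrix"])
E
```

```text
[185.66537376 596.36309443 207.91412713] [-3.14047347e+00  1.50332833e-05  2.83982327e+00] [ 1.26658709e+00  3.53517295e-01  1.63396891e+00 -1.94164746e-05
  1.15522559e+00 -2.43199168e-03] [[-2.10958864e-04 -9.47747709e-01 -3.19020744e-01  8.32184469e+01]
 [ 9.99999950e-01 -1.25339366e-04 -2.88911483e-04 -1.25855630e+00]
 [ 2.33829339e-04 -3.19020789e-01  9.47747689e-01 -1.66005829e+02]
 [ 0.00000000e+00  0.00000000e+00  0.00000000e+00  1.00000000e+00]] [[309.34827437   0.         324.81366538]
 [  0.         309.34827437 203.31640445]
 [  0.           0.           1.        ]]schema error: expected keys x, y, z, spin, grip
```

View pics/w1.png

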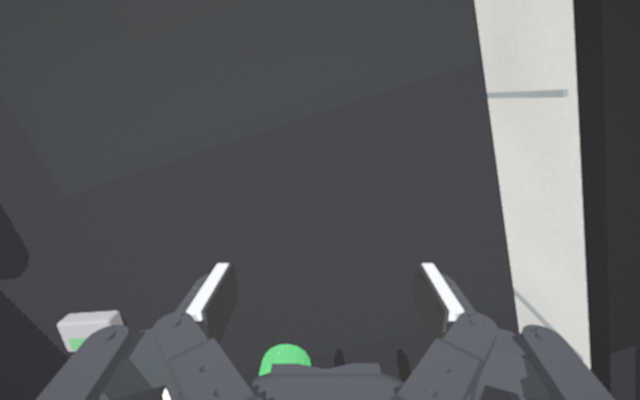

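The move was refused because every key must be present. The wrist view still shows the start pose, with the fingers at (215,290) and (445,290) and the green lid at (286,365).

```bash
python3 -m jog '[{"x":-2.9,"y":-1.13,"z":0,"spin":0,"grip":0},{"x":-2.9,"y":-1.13,"z":0,"spin":0,"grip":0},{"x":-2.9,"y":-1.13,"z":0,"spin":0,"grip":0},{"x":-2.9,"y":-1.13,"z":0,"spin":0,"grip":0},{"x":-2.9,"y":-1.13,"z":0,"spin":0,"grip":0},{"x":-2.9,"y":-1.13,"z":0,"spin":0,"grip":0},{"x":-2.9,"y":-1.13,"z":0,"spin":0,"grip":0},{"x":-2.9,"y":-1.13,"z":0,"spin":0,"grip":0},{"x":-2.9,"y":-1.13,"z":0,"spin":0,"grip":0},{"x":-2.9,"y":-1.13,"z":0,"spin":0,"grip":0},{"x":-2.9,"y":-1.13,"z":0,"spin":0,"grip":0},{"x":-2.9,"y":-1.13,"z":0,"spin":0,"grip":0},{"x":-2.9,"y":-1.13,"z":0,"spin":0,"grip":0},{"x":-2.9,"y":-1.13,"z":0,"spin":0,"grip":0},{"x":-2.9,"y":-1.13,"z":0,"spin":0,"grip":0},{"x":-2.9,"y":-1.13,"z":0,"spin":0,"grip":0},{"x":0,"y":0,"z":0,"spin":-0.1,"grip":0},{"x":0,"y":0,"z":0,"spin":-0.1,"grip":0},{"x":0,"y":0,"z":0,"spin":0,"grip":0}]'
python3 - <<'E'
from h import *; from rig import *
s=sense();f=grab_frame("wrist");cv2.imwrite("pics/w2.png",f["pixels"]);np.savez("w2.npz",p=s["eef_pos"],r=s["tcp_rot"]);print(s["eef_pos"],s["tcp_rot"],s["qpos"])
E
```

```text
clock: 1.78
eef_pos: [575.4, 285.5, 208.1]
tcp_rot: [-3.141, -0.001, 3.043]
contact_force: [0.0, -0.1, 0.1]
opening: 1.001
grasp_force: 0.0
[575.37732936 285.48918457 208.09450441] [-3.14126316e+00 -5.44408913e-04  3.04300610e+00] [ 4.58244921e-01  3.80373682e-01  1.59396291e+00  8.70056267e-06
  1.16789237e+00 -1.01396836e+00]
```

View pics/w2.png

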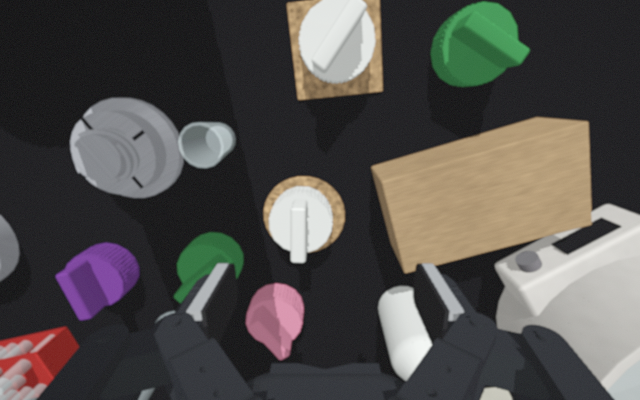

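The wrist view shows the target lid with its bar at (299,233), and the gauge at (125,148) with entry lines at (86,124), (139,134) and (137,183). I'll take a second view from over the gauge, then measure both.

```bash
python3 -m jog '[{"x":1.43,"y":-3.27,"z":0,"spin":0,"grip":0},{"x":1.43,"y":-3.27,"z":0,"spin":0,"grip":0},{"x":1.43,"y":-3.27,"z":0,"spin":0,"grip":0},{"x":1.43,"y":-3.27,"z":0,"spin":0,"grip":0},{"x":1.43,"y":-3.27,"z":0,"spin":0,"grip":0},{"x":1.43,"y":-3.27,"z":0,"spin":0,"grip":0},{"x":0,"y":0,"z":0,"spin":0,"grip":0}]'
cat >> h.py <<'E'
from scipy.spatial.transform import Rotation as Ro
def wf(s,f):
    T=np.array(f["T_tool_cam"]);R=Ro.from_euler("xyz",s["tcp_rot"]).as_matrix()
    Rc=R@T[:3,:3];c=np.array(s["eef_pos"])+R@T[:3,3]
    return dict(camera_matrix=f["camera_matrix"],rvec=cv2.Rodrigues(Rc.T)[0],tvec=-Rc.T@c,pixels=f["pixels"])
E
python3 - <<'E'
from h import *; from rig import *
s=sense();f=grab_frame("wrist");cv2.imwrite("pics/w3.png",f["pixels"])
np.savez("w3.npz",eef_pos=s["eef_pos"],tcp_rot=s["tcp_rot"],T_tool_cam=f["T_tool_cam"],camera_matrix=f["camera_matrix"])
print(s["eef_pos"],s["tcp_rot"])
w=dict(np.load("w2.npz"));w2=cv2.imread("pics/w2.png")
u,v=map(int,proj(wf(s,f),[520,58,50])[0]);print(u,v)
a=cv2.resize(w2[165:275,250:350],(400,440),interpolation=cv2.INTER_CUBIC)
b=cv2.resize(f["pixels"][v-70:v+70,u-63:u+63],(396,440),interpolation=cv2.INTER_CUBIC)
cv2.imwrite("pics/z.png",np.hstack([a,b]))
E
```

```text
clock: 2.42
eef_pos: [465.8, 96.1, 208.1]
tcp_rot: [-3.139, -0.003, 3.035]
contact_force: [1.3, -0.1, -0.9]
opening: 1.003
grasp_force: 0.0
[465.81449144  96.09202357 208.13072911] [-3.13926661e+00 -2.59205591e-03  3.03514152e+00]
297 230
```

View pics/z.png

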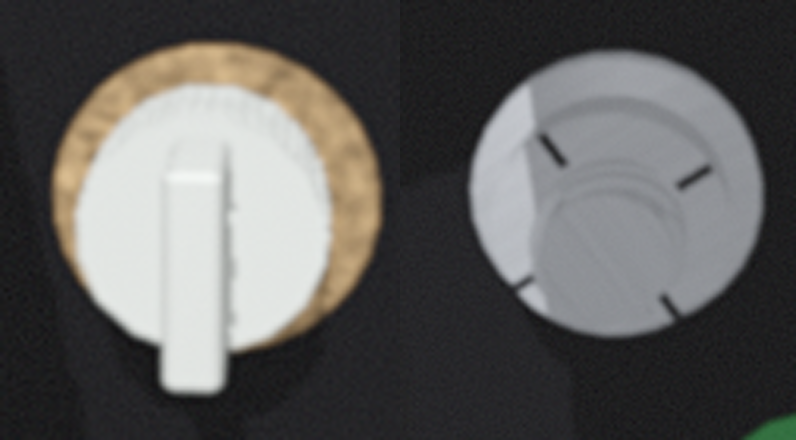

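In the left crop, the bar's top face has corners (163,175), (221,175), (226,388) and (160,388). In the right crop, the four entry lines run (543,136)-(563,165), (680,187)-(711,168), (663,296)-(677,318) and (517,290)-(533,279).

```bash
python3 - <<'E'
from h import *; from rig import *
c=dict(np.load("w3.npz")); c["pixels"]=None
w=dict(np.load("w2.npz")); f2=wf(dict(eef_pos=w["p"],tcp_rot=w["r"]),c); f3=wf(c,c)
q=np.array([(163,175),(221,175),(226,388),(160,388)])/4.+[250,165]
P=ray(f2,q,74);print(P.round(1),"bar",P.mean(0))
d=(P[0]+P[1]-P[2]-P[3]);print("bar ang",np.degrees(np.arctan2(d[1],d[0]))%180,np.linalg.norm(d)/2)
# disc check: top disc at z=40
im=cv2.imread("pics/w2.png");g=im.min(2)
m=((g>120)&(im.max(2)-g<45)).astype(np.uint8);n,l=cv2.connectedComponents(m);m=(l==l[240,300]).astype(np.uint8)
k=cv2.findContours(m,0,1)[0][0][:,0];h=ray(f2,k+0.0,40);print("disc",cv2.minEnclosingCircle(h.astype(np.float32)))
# cork
hs=cv2.cvtColor(im,cv2.COLOR_BGR2HSV);
L=np.array([(543,136),(563,165),(680,187),(711,168),(663,296),(677,318),(517,290),(533,279)],float)
L=np.c_[297-63+(L[:,0]-400)*126/396,160+L[:,1]*140/440]
G=ray(f3,L,40);print(G.round(1))
M=G.reshape(4,2,2).mean(1)
e=G.reshape(4,2,2);dd=e[:,1]-e[:,0];nn=np.c_[-dd[:,1],dd[:,0]];nn/=np.linalg.norm(nn,axis=1)[:,None]
C=np.linalg.lstsq(nn,(nn*M).sum(1),rcond=None)[0];print("centre",C,"mean mids",M.mean(0))
for X in(C,M.mean(0)):
  print(np.degrees(np.arctan2(*(M-X).T[::-1]))%90,np.linalg.norm(M-X,axis=1), np.linalg.norm(G-X,axis=1).round(1))
im=cv2.imread("pics/w3.png");g=im.min(2)
m=((g>75)&(im.max(2)-g<30)).astype(np.uint8);n,l=cv2.connectedComponents(m);m=(l==l[235,297]).astype(np.uint8)
k=cv2.findContours(m,0,1)[0][0][:,0];
for z in(0,8,40):print("foot",z,cv2.minEnclosingCircle(ray(f3,k+0.0,z).astype(np.float32)))
ft=grab_frame("top");print("top",ray(ft,np.array([(490,262),(573,287),(548,370),(466,345)])/4.8+[195,165],40).mean(0))
qq=np.array([(490,262),(573,287),(548,370),(466,345)])/4.8+[195,165];r=ray(ft,qq,40);print(np.degrees(np.arctan2(*(r-r.mean(0)).T[::-1]))%90)
E
```

```text
[[595.1 247.1]
 [596.6 262. ]
 [658.  256. ]
 [656.3 238.1]] bar [626.48303371 250.80941455]
bar ang 173.01137807974075 61.79476995264564
disc ((628.5130615234375, 250.10340881347656), 49.16658020019531)
[[488.5  40.2]
 [500.4  45.8]
 [513.5  87.5]
 [507.3  99.6]
 [557.4  76.1]
 [567.4  80.4]
 [549.   20.8]
 [545.   27.6]]
centre [526.6763796   60.52399411] mean mids [528.57121784  59.76193468]
[28.54555426 26.26038847 26.4240261  29.25860992] [36.66880008 36.80043888 39.91251444 41.59640122] [43.2 30.1 30.  43.6 34.5 45.3 45.5 37.6]
[26.1704016  28.29601914 28.69011924 27.42510271] [38.00178875 38.34642097 38.58493823 40.02594922] [44.6 31.5 31.5 45.2 33.2 44.  44.  36.1]
foot 0 ((531.6826782226562, 57.85725784301758), 63.91389846801758)
foot 8 ((528.5094604492188, 58.84876251220703), 62.547950744628906)
foot 40 ((515.8167724609375, 62.81448745727539), 57.08450698852539)
top [526.81590779  58.18235717]
[27.55050131 27.24084536 27.00568329 27.7798641 ]
```

```bash
python3 -m jog '[{"x":-2.05,"y":2.44,"z":0,"spin":0,"grip":0.4},{"x":-2.05,"y":2.44,"z":0,"spin":0,"grip":0.4},{"x":-2.05,"y":2.44,"z":0,"spin":0,"grip":0.4},{"x":-2.05,"y":2.44,"z":0,"spin":0,"grip":0.4},{"x":-2.05,"y":2.44,"z":0,"spin":0,"grip":0.4},{"x":-2.05,"y":2.44,"z":0,"spin":0,"grip":0.4},{"x":-2.05,"y":2.44,"z":0,"spin":0.02,"grip":0.4},{"x":0,"y":0,"z":2.5,"spin":0,"grip":0.4},{"x":0,"y":0,"z":2.5,"spin":0,"grip":0.4},{"x":0,"y":0,"z":2.5,"spin":0,"grip":0.4},{"x":0,"y":0,"z":0,"spin":0,"grip":0.4},{"x":0,"y":0,"z":0,"spin":0,"grip":0.4},{"x":0,"y":0,"z":0,"spin":0,"grip":0.4}]' 60
python3 - <<'E'
from h import *; from rig import *
s=sense();print(s["eef_pos"],s["tcp_rot"])
f=grab_frame("wrist");w=wf(s,f);im=f["pixels"];cv2.imwrite("pics/w4.png",im)
y=s["tcp_rot"][2];tx=np.array([np.cos(y),np.sin(y)]);ty=np.array([np.sin(y),-np.cos(y)])
d=np.array([626.5,250.8])-s["eef_pos"][:2];print("to go",d@tx,d@ty)
print(proj(w,[[626.5,250.8,74],[626.5,250.8,40]]))
E
```

```text
clock: 3.6
eef_pos: [630.7, 256.2, 134.7]
tcp_rot: [3.141, 0.001, 3.02]
contact_force: [0.8, 0.4, 0.8]
opening: 0.603
grasp_force: 0.0
[630.65849718 256.1885442  134.65251866] [3.14083911e+00 1.24367640e-03 3.01969808e+00]
to go 3.4724324274856366 -5.854205359181695
[[318.64886376 207.70234516]
 [319.35287408 194.82634299]]
```

View pics/w4.png

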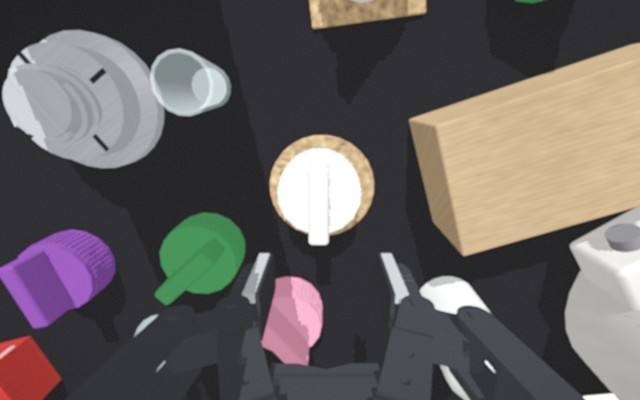

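The bar spans u 307–330 and its lower end is at (318,244), midway between the fingers. The box at (430,190) is clear. I'll correct the position and descend.

```bash
python3 - <<'E'
from h import *; from rig import *
s=sense();c=dict(np.load("w3.npz"));w=wf(s,c|{"pixels":None});im=cv2.imread("pics/w4.png")
y=s["tcp_rot"][2];tx=np.array([np.cos(y),np.sin(y)]);ty=np.array([np.sin(y),-np.cos(y)])
g=im.min(2);m=((g>120)&(im.max(2)-g<45)).astype(np.uint8);n,l=cv2.connectedComponents(m);m=l==l[220,318]
r=np.where(m.any(1))[0];print("rows",r.min(),r.max())
for v in(237,240): u=np.where(m[v])[0];print(v,u.min(),u.max())
for e in([318.5,r.max()+.5],):
  p=ray(w,e,74)[0]; lid=p+32*tx*-1*0
  b=p+32*tx*1; print(p,b,"d to centre tool",(b-s["eef_pos"][:2])@tx,(b-s["eef_pos"][:2])@ty)
E
```

```text
rows 147 245
237 308 328
240 308 328
[659.46762085 246.43480268] [627.70535139 250.32816101] d to centre tool 2.5992182290114467 -6.146119981227651
```

```bash
python3 -m jog '[{"x":0.3,"y":-0.6,"z":0,"spin":0,"grip":0.4},{"x":0,"y":0,"z":2.5,"spin":0,"grip":0.4},{"x":0,"y":0,"z":2.5,"spin":0,"grip":0.4},{"x":0,"y":0,"z":2.5,"spin":0,"grip":0.4},{"x":0,"y":0,"z":1.4,"spin":0,"grip":0.4},{"x":0,"y":0,"z":0,"spin":0,"grip":0.4},{"x":0,"y":0,"z":0,"spin":0,"grip":0.4},{"x":0,"y":0,"z":0,"spin":0,"grip":0.4},{"x":0,"y":0,"z":0,"spin":0,"grip":1},{"x":0,"y":0,"z":0,"spin":0,"grip":1},{"x":0,"y":0,"z":0,"spin":0,"grip":1},{"x":0,"y":0,"z":0,"spin":0,"grip":1},{"x":0,"y":0,"z":0,"spin":0,"grip":1},{"x":0,"y":0,"z":0,"spin":0,"grip":1},{"x":0,"y":0,"z":0,"spin":0,"grip":1}]' 60
```

```text
clock: 4.9
eef_pos: [627.0, 250.2, 45.6]
tcp_rot: [3.14, 0.002, 3.02]
contact_force: [0.0, 1.8, 6.3]
opening: 0.162
grasp_force: 59.1
```

```bash
python3 -m jog '[{"x":0,"y":0,"z":-1,"spin":0,"grip":1},{"x":0,"y":0,"z":-2,"spin":0,"grip":1},{"x":0,"y":0,"z":-2.5,"spin":0,"grip":1},{"x":0,"y":0,"z":-2.5,"spin":0,"grip":1},{"x":0,"y":0,"z":-2,"spin":0,"grip":1},{"x":0,"y":0,"z":0,"spin":0,"grip":1},{"x":0,"y":0,"z":0,"spin":0,"grip":1}]'
python3 - <<'E'
from h import *; from rig import *
s=sense();f=grab_frame("wrist");w=wf(s,f);im=f["pixels"];cv2.imwrite("pics/w5.png",im);p=s["eef_pos"];print(p,s["tcp_rot"],s["qpos"][5],s["contact_force"])
y=s["tcp_rot"][2];tx=np.array([np.cos(y),np.sin(y)]);ty=np.array([np.sin(y),-np.cos(y)])
g=im.min(2);m=((g>110)&(im.max(2)-g<45)).astype(np.uint8);a,b=map(int,proj(w,[*(p[:2]+30*tx),p[2]-5])[0]);print(a,b)
n,l=cv2.connectedComponents(m);m=(l==l[b,a])
k=cv2.findContours(m.astype(np.uint8),0,1)[0];k=max(k,key=len)[:,0]
print(k.min(0),k.max(0))
q=ray(w,k+0.,p[2]-5.6)-p[:2];t=np.c_[q@tx,q@ty];print("disc-plane tool extents",t.min(0),t.max(0))
d=np.array([527.8,59.8])-p[:2];print("to gauge tool",d@tx,d@ty)
E
```

```text
clock: 5.48
eef_pos: [626.6, 249.5, 145.7]
tcp_rot: [3.141, 0.002, 3.02]
contact_force: [-0.8, -0.6, -2.4]
opening: 0.16
grasp_force: 58.9
[626.64443775 249.5440301  145.68523577] [3.14079643e+00 1.82702641e-03 3.01981003e+00] -1.0720767768242159 [-0.80287072 -0.6027153  -2.38141446]
326 196
[267 171] [387 323]
disc-plane tool extents [-59.41911069 -36.708034  ] [44.95624795 36.81652745]
to gauge tool 75.06191119709044 -200.3465230991807
```

View pics/w5.png

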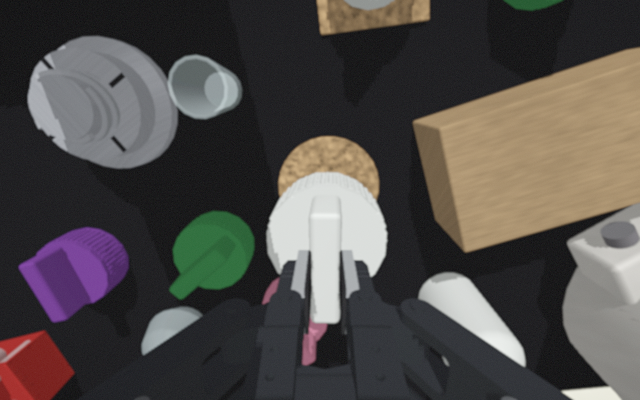

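The lid is held upright and centred in the fingers, with its disc at u 267–387 (±36.8 mm). Now to carry it over the gauge.

```bash
python3 -m jog '[{"x":1.07,"y":-2.86,"z":0,"spin":0,"grip":1},{"x":1.07,"y":-2.86,"z":0,"spin":0,"grip":1},{"x":1.07,"y":-2.86,"z":0,"spin":0,"grip":1},{"x":1.07,"y":-2.86,"z":0,"spin":0,"grip":1},{"x":1.07,"y":-2.86,"z":0,"spin":0,"grip":1},{"x":1.07,"y":-2.86,"z":0,"spin":0,"grip":1},{"x":1.07,"y":-2.86,"z":0,"spin":0,"grip":1},{"x":0,"y":0,"z":0,"spin":0,"grip":1},{"x":0,"y":0,"z":0,"spin":0,"grip":1},{"x":0,"y":0,"z":0,"spin":0,"grip":1}]' 80
cat > g.py <<'E'
from h import *; from rig import *
s=sense();p=s["eef_pos"];y=s["tcp_rot"][2];tx=np.array([np.cos(y),np.sin(y)]);ty=np.array([np.sin(y),-np.cos(y)])
d=np.array([527.8,59.8])-p[:2]
print("to gauge tool x,y",(d@tx).round(2),(d@ty).round(2),"foot over shoulder",(p[2]-41.6-40).round(2),"rel deg",round(np.degrees(y)-27.4-90,1),"F",s["contact_force"].round(1),"M",s["wrist_torque"].round(2),"q6",s["qpos"][5].round(2))
E
python3 g.py
python3 - <<'E'
from h import *; from rig import *
s=sense();f=grab_frame("side");cv2.imwrite("pics/s1.png",f["pixels"])
ft=grab_frame("top");cv2.imwrite("pics/t1.png",ft["pixels"])
E
```

```text
clock: 6.37
eef_pos: [527.1, 59.8, 143.6]
tcp_rot: [-3.141, -0.001, 3.019]
contact_force: [0.1, -0.6, -0.7]
opening: 0.152
grasp_force: 81.3
to gauge tool x,y -0.71 0.06 foot over shoulder 62.0 rel deg 55.6 F [ 0.1 -0.6 -0.7] M [ 0.02 -0.02  0.01] q6 -1.34
```

```bash
python3 -m jog '[{"x":-0.07,"y":0,"z":1.4,"spin":0,"grip":1},{"x":0,"y":0,"z":1.4,"spin":0,"grip":1},{"x":0,"y":0,"z":0.9,"spin":0,"grip":1},{"x":0,"y":0,"z":0.4,"spin":0,"grip":1},{"x":0,"y":0,"z":0,"spin":0,"grip":1},{"x":0,"y":0,"z":0,"spin":0,"grip":1}]'; python3 g.py;  python3 -m jog '[{"x":0,"y":0,"z":0.15,"spin":0,"grip":1},{"x":0,"y":0,"z":0.15,"spin":0,"grip":1},{"x":0,"y":0,"z":0.15,"spin":0,"grip":1},{"x":0,"y":0,"z":0,"spin":0,"grip":1}]' >/dev/null; python3 g.py
```

```text
clock: 6.97
eef_pos: [528.3, 60.1, 103.5]
tcp_rot: [-3.142, -0.0, 3.02]
contact_force: [-0.4, -0.1, -1.4]
opening: 0.149
grasp_force: 81.3
to gauge tool x,y 0.45 -0.35 foot over shoulder 21.87 rel deg 55.6 F [-0.4 -0.1 -1.4] M [-0.03  0.07 -0.01] q6 -1.34
to gauge tool x,y 0.42 0.0 foot over shoulder 17.39 rel deg 55.6 F [-0.7  0.5 -1.4] M [ 0.    0.08 -0.01] q6 -1.34
```

```bash
python3 -m jog '[{"x":0,"y":0,"z":0.083,"spin":0.1,"grip":1},{"x":0,"y":0,"z":0.083,"spin":0.1,"grip":1},{"x":0,"y":0,"z":0.083,"spin":0.1,"grip":1},{"x":0,"y":0,"z":0.083,"spin":0.1,"grip":1},{"x":0,"y":0,"z":0.083,"spin":0.1,"grip":1},{"x":0,"y":0,"z":0.083,"spin":0.1,"grip":1},{"x":0,"y":0,"z":0.083,"spin":0.1,"grip":1},{"x":0,"y":0,"z":0.083,"spin":0.1,"grip":1},{"x":0,"y":0,"z":0,"spin":0,"grip":1}]' >/dev/null; python3 g.py;  python3 -m jog '[{"x":0,"y":0,"z":0.083,"spin":0.1,"grip":1},{"x":0,"y":0,"z":0.083,"spin":0.1,"grip":1},{"x":0,"y":0,"z":0.083,"spin":0.1,"grip":1},{"x":0,"y":0,"z":0.083,"spin":0.1,"grip":1},{"x":0,"y":0,"z":0,"spin":0,"grip":1}]' >/dev/null; python3 g.py
```

```text
to gauge tool x,y 0.17 -0.13 foot over shoulder 10.7 rel deg 9.5 F [-0.4  0.9 -1.9] M [0.13 0.17 0.  ] q6 -0.53
to gauge tool x,y 0.04 -0.21 foot over shoulder 7.36 rel deg -13.2 F [-0.7  1.9 -3.2] M [ 0.18  0.24 -0.01] q6 -0.14
```

```bash
python3 -m jog '[{"x":0,"y":0,"z":0.083,"spin":0.1,"grip":1},{"x":0,"y":0,"z":0.083,"spin":0.1,"grip":1},{"x":0,"y":0,"z":0.083,"spin":0.1,"grip":1},{"x":0,"y":0,"z":0,"spin":0,"grip":1}]' >/dev/null; python3 g.py;  python3 -m jog '[{"x":0,"y":0,"z":0.083,"spin":0.1,"grip":1},{"x":0,"y":0,"z":0.083,"spin":0.1,"grip":1},{"x":0,"y":0,"z":0,"spin":0,"grip":1}]' >/dev/null; python3 g.py
```

```text
to gauge tool x,y -0.08 -0.31 foot over shoulder 4.91 rel deg -30.3 F [-0.7  1.1 -1.8] M [ 0.25  0.15 -0.05] q6 0.16
to gauge tool x,y -0.17 -0.34 foot over shoulder 3.3 rel deg -41.6 F [ 0.1  2.1 -1.6] M [ 0.21  0.18 -0.01] q6 0.36
```

```bash
python3 -m jog '[{"x":0,"y":0,"z":0.083,"spin":0.1,"grip":1},{"x":0,"y":0,"z":0.083,"spin":0.1,"grip":1},{"x":0,"y":0,"z":0,"spin":0,"grip":1}]' >/dev/null; python3 g.py;  python3 -m jog '[{"x":0,"y":0,"z":0.083,"spin":0.1,"grip":1},{"x":0,"y":0,"z":0.083,"spin":0.1,"grip":1},{"x":0,"y":0,"z":0,"spin":0,"grip":1}]' >/dev/null; python3 g.py
```

```text
to gauge tool x,y -0.22 -0.38 foot over shoulder 1.63 rel deg -53.1 F [-1.1  0.8 -1.2] M [ 0.23  0.16 -0.04] q6 0.56
to gauge tool x,y -0.24 -0.39 foot over shoulder 0.1 rel deg -64.5 F [-0.2  0.4 -0.2] M [0.14 0.21 0.01] q6 0.76
```

```bash
python3 -m jog '[{"x":0,"y":0,"z":0.05,"spin":0.05,"grip":1},{"x":0,"y":0,"z":0.05,"spin":0.05,"grip":1},{"x":0,"y":0,"z":0,"spin":0,"grip":1},{"x":0,"y":0,"z":0,"spin":0,"grip":1},{"x":0,"y":0,"z":0,"spin":0,"grip":1}]' >/dev/null; python3 g.py
python3 - <<'E'
from h import *; from rig import *
a=grab_frame("side");b=grab_frame("top")
u,v=map(int,proj(a,[528,60,65])[0]);
cv2.imwrite("pics/s2.png",cv2.resize(a["pixels"][v-45:v+45,u-60:u+60],None,fx=6,fy=6,interpolation=cv2.INTER_CUBIC))
E
```

```text
to gauge tool x,y -0.5 -0.65 foot over shoulder -0.3 rel deg -69.8 F [-2.4 -1.   5.6] M [0.04 0.57 0.04] q6 0.85
```

View pics/s2.png

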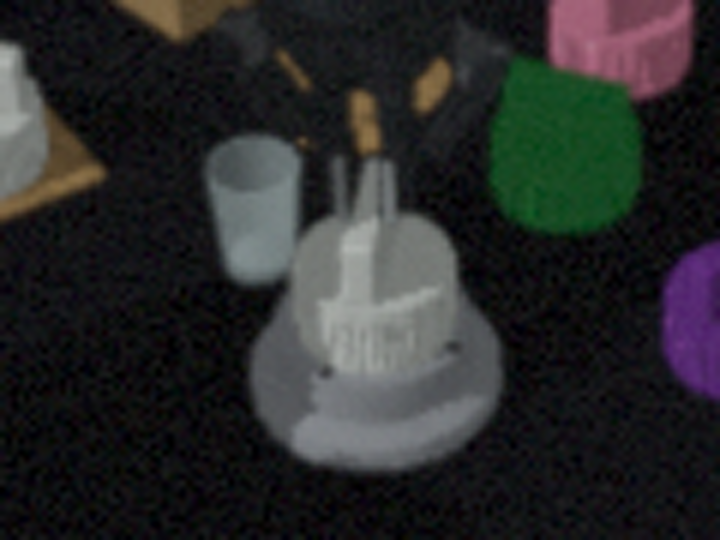

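The lid's foot is down on the shoulder: contact is 5.6 N at height −0.3 mm and no gap shows in the side view, where the rim at about (375,365) meets the gauge. The lid is good, so it goes in the tray. Unscrewing now.

```bash
python3 -m jog '[{"x":0,"y":0,"z":-0.13,"spin":0,"grip":1},{"x":0,"y":0,"z":-0.083,"spin":-0.1,"grip":1},{"x":0,"y":0,"z":-0.083,"spin":-0.1,"grip":1},{"x":0,"y":0,"z":-0.083,"spin":-0.1,"grip":1},{"x":0,"y":0,"z":-0.083,"spin":-0.1,"grip":1},{"x":0,"y":0,"z":-0.083,"spin":-0.1,"grip":1},{"x":0,"y":0,"z":-0.083,"spin":-0.1,"grip":1},{"x":0,"y":0,"z":-0.083,"spin":-0.1,"grip":1},{"x":0,"y":0,"z":0,"spin":0,"grip":1}]' >/dev/null; python3 g.py;  python3 -m jog '[{"x":0,"y":0,"z":-0.083,"spin":-0.1,"grip":1},{"x":0,"y":0,"z":-0.083,"spin":-0.1,"grip":1},{"x":0,"y":0,"z":-0.083,"spin":-0.1,"grip":1},{"x":0,"y":0,"z":-0.083,"spin":-0.1,"grip":1},{"x":0,"y":0,"z":-0.083,"spin":-0.1,"grip":1},{"x":0,"y":0,"z":-0.083,"spin":-0.1,"grip":1},{"x":0,"y":0,"z":-0.083,"spin":-0.1,"grip":1},{"x":0,"y":0,"z":-0.083,"spin":-0.1,"grip":1},{"x":0,"y":0,"z":-0.083,"spin":-0.1,"grip":1},{"x":0,"y":0,"z":-0.083,"spin":-0.1,"grip":1},{"x":0,"y":0,"z":0,"spin":0,"grip":1}]' >/dev/null; python3 g.py
```

```text
to gauge tool x,y -0.14 -0.42 foot over shoulder 6.18 rel deg -29.7 F [-1.2  0.3 -1.5] M [0.11 0.35 0.05] q6 0.15
to gauge tool x,y 0.42 -0.17 foot over shoulder 14.46 rel deg 27.3 F [-1.5 -0.4 -1.5] M [-0.13  0.2   0.04] q6 -0.84
```

```bash
python3 -m jog '[{"x":0,"y":0,"z":-0.4,"spin":0,"grip":1},{"x":0,"y":0,"z":-0.6,"spin":0,"grip":1},{"x":0,"y":0,"z":-1,"spin":0,"grip":1},{"x":0,"y":0,"z":-1.5,"spin":0,"grip":1},{"x":0,"y":0,"z":-1.5,"spin":0,"grip":1},{"x":0,"y":0,"z":0,"spin":0,"grip":1},{"x":0,"y":0,"z":0,"spin":0,"grip":1}]' ; python3 g.py
python3 - <<'E'
from h import *; from rig import *
f=grab_frame("top");im=cv2.imread("pics/top0.png");g=im.min(2)
m=((g>110)&(im.max(2)-g<40)).astype(np.uint8);m=cv2.morphologyEx(m,cv2.MORPH_CLOSE,np.ones((5,5)));n,l=cv2.connectedComponents(m);m=(l==l[250,418]).astype(np.uint8)
k=cv2.findContours(m,0,1)[0][0];q=ray(f,k[:,0]+0.,35);r=cv2.minAreaRect(q.astype(np.float32));print(cv2.boundingRect(k),r)
s=sense();p=s["eef_pos"];y=s["tcp_rot"][2];tx=np.array([np.cos(y),np.sin(y)]);ty=np.array([np.sin(y),-np.cos(y)])
d=np.array(r[0])-p[:2];print("to tray tool",d@tx,d@ty)
E
```

```text
clock: 12.32
eef_pos: [529.2, 59.9, 147.2]
tcp_rot: [3.14, 0.002, 2.519]
contact_force: [0.6, -1.1, -1.7]
opening: 0.153
grasp_force: 81.3
to gauge tool x,y 1.11 -0.88 foot over shoulder 65.63 rel deg 26.9 F [ 0.6 -1.1 -1.7] M [-0.02 -0.    0.03] q6 -0.84
(391, 233, 55, 45) ((450.59576416015625, -273.78680419921875), (154.3054962158203, 127.04792022705078), 88.82720947265625)
to tray tool -131.25958770055323 -316.3920882001356
```

```bash
python3 -m jog '[{"x":-1.09,"y":-2.64,"z":0,"spin":0,"grip":1},{"x":-1.09,"y":-2.64,"z":0,"spin":0,"grip":1},{"x":-1.09,"y":-2.64,"z":0,"spin":0,"grip":1},{"x":-1.09,"y":-2.64,"z":0,"spin":0,"grip":1},{"x":-1.09,"y":-2.64,"z":0,"spin":0,"grip":1},{"x":-1.09,"y":-2.64,"z":0,"spin":0,"grip":1},{"x":-1.09,"y":-2.64,"z":0,"spin":0,"grip":1},{"x":-1.09,"y":-2.64,"z":0,"spin":0,"grip":1},{"x":-1.09,"y":-2.64,"z":0,"spin":0,"grip":1},{"x":-1.09,"y":-2.64,"z":0,"spin":0,"grip":1},{"x":-1.09,"y":-2.64,"z":0,"spin":0,"grip":1},{"x":-1.09,"y":-2.64,"z":0,"spin":0,"grip":1},{"x":0,"y":0,"z":0,"spin":0,"grip":1},{"x":0,"y":0,"z":2,"spin":0,"grip":1},{"x":0,"y":0,"z":2,"spin":0,"grip":1},{"x":0,"y":0,"z":2,"spin":0,"grip":1},{"x":0,"y":0,"z":0,"spin":0,"grip":1},{"x":0,"y":0,"z":0,"spin":0,"grip":1},{"x":0,"y":0,"z":0,"spin":0,"grip":1}]'
```

```text
clock: 13.95
eef_pos: [450.3, -273.8, 86.4]
tcp_rot: [3.142, 0.0, 2.52]
contact_force: [0.6, -0.3, -1.7]
opening: 0.153
grasp_force: 81.3
```

Exactly over the tray. Lowering about 39 mm to the floor.

```bash
python3 -m jog '[{"x":0,"y":0,"z":1.5,"spin":0,"grip":1},{"x":0,"y":0,"z":1.3,"spin":0,"grip":1},{"x":0,"y":0,"z":0.6,"spin":0,"grip":1},{"x":0,"y":0,"z":0.3,"spin":0,"grip":1},{"x":0,"y":0,"z":0.25,"spin":0,"grip":1},{"x":0,"y":0,"z":0,"spin":0,"grip":1},{"x":0,"y":0,"z":0,"spin":0,"grip":1},{"x":0,"y":0,"z":0,"spin":0,"grip":1}]'
```

```text
clock: 14.62
eef_pos: [450.3, -274.2, 47.0]
tcp_rot: [-3.142, 0.001, 2.52]
contact_force: [1.2, 1.3, -0.5]
opening: 0.145
grasp_force: 81.4
```

Within 1 mm of the floor, so open the fingers to 0.4 and lift clear.

```bash
python3 -m jog '[{"x":0,"y":0,"z":0.04,"spin":0,"grip":1},{"x":0,"y":0,"z":0,"spin":0,"grip":1},{"x":0,"y":0,"z":0,"spin":0,"grip":0.5},{"x":0,"y":0,"z":0,"spin":0,"grip":0.5},{"x":0,"y":0,"z":0,"spin":0,"grip":0.5},{"x":0,"y":0,"z":0,"spin":0,"grip":0.5},{"x":0,"y":0,"z":0,"spin":0,"grip":0.5},{"x":0,"y":0,"z":-1,"spin":0,"grip":0.5},{"x":0,"y":0,"z":-2,"spin":0,"grip":0.5},{"x":0,"y":0,"z":-3,"spin":0,"grip":0.5},{"x":0,"y":0,"z":-3,"spin":0,"grip":0.5},{"x":0,"y":0,"z":-3,"spin":0,"grip":0.5},{"x":0,"y":0,"z":0,"spin":0,"grip":0.5},{"x":0,"y":0,"z":0,"spin":0,"grip":0.5}]'
python3 - <<'E'
from h import *; from rig import *
s=sense();f=grab_frame("wrist");cv2.imwrite("pics/w6.png",f["pixels"])
E
```

```text
clock: 15.78
eef_pos: [451.1, -274.7, 168.5]
tcp_rot: [3.141, 0.004, 2.52]
contact_force: [-0.6, -0.5, -1.1]
opening: 0.504
grasp_force: 0.0
```

View pics/w6.png

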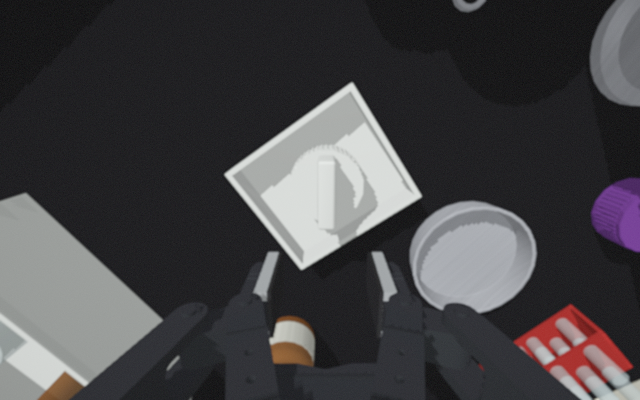

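The lid stands upright in the middle of the tray at (327,190), and the gripper is clear of it. Handing in.

```bash
python3 -c "
from rig import *
print(sign_off())"
```

```text
the job is handed in; nothing more can be done
None
```

The lid from the round mat went fully home on the gauge, so it is good: I unscrewed it, stood it upright in the rectangular white tray, and handed the job in at about 16 s; no verdict came back.

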